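# Change the specimen dish in a bench imager

## Robot

A 6-joint arm with a two-finger parallel gripper is mounted at the origin on the work surface. World frame = base frame: x ahead of the robot, y to its left, z up, the work surface at z = 0. Lengths are in m, angles in rad, forces in N, time in s.
With the tool pointing down it reaches from about 0.35 to 0.95 m from the base axis. Payload 17.4 kg.
Tool frame: the origin (TCP) lies at the very end of the fingers, on their centre line; the grasp point (between the pads) lies 19 mm behind it; z points along the fingers, y is the line along which they close (so a half turn about z gives the same grasp; the last joint's range is limited). The gripper opens to 93 mm and grips with 3 to 60 N. Pads are 15 mm wide; open, the fingers measure 128 mm over their backs; the gripper's body (75 mm by 188 mm) begins 65 mm behind the grasp point.
Start: joints at [-1.218, 0.116, 1.442, -0, 1.584, -0.038], TCP at [0.257, -0.624, 0.219] pointing down, gripper open.
Joint ranges: [-2.83, 2.83], [-0.83, 2.19], [0.07, 2.5], [-1.14, 4.28], [0.01, 3], [-2.97, 2.97]. Speed limits (rad/s): [1.89, 1.89, 2.22, 3.14, 3.14, 3.14].

## Interface

Orientations are given as a 3x3 rotation matrix whose columns are the frame's x, y, z axes.
In Python, from bench import get_state, grab_frame, finish_job gives the robot as it stands.
- The arm moves only by the tool carry_out, never from a script. Its argument "deltas" is a list of rows, each an object with "offset": the shift along the tool's x, y, z in mm, a list of three; "rotation": the turn, a rotation vector about the tool's x, y, z in degrees, a list of three; "gripper": the opening, from 0 (shut) to 1 (fully open). In form: [{"offset": [dx, dy, dz], "rotation": [wx, wy, wz], "gripper": gripper}, ...]. A call has 1 to 20 rows; each row shifts and turns the commanded pose from where the row before left it, along the tool's axes as they then stand; what a row does not reach is not made up. A row lasts 1/12 s, in which the tool goes at most 41.7 mm and 7.16 degrees, less where a joint would pass 70% of its speed; a pose out of reach is approached as far as the arm can. A call is refused whole if a number of a shift passes 41.7 or a number of a turn 7.16, either way. A call with a gripper value outside its range is refused whole. The fingers move at their own pace and stop on an object; "grip_force" is the grip in N (left out, the last holds). Time passes only in rows, so rows that do not move let the fingers close. It gives the time, the measured TCP pose, the force, the opening and the grip force at its end, in the units of the state.
- get_state(): the state, without advancing time (a new reading comes with each control period).
- grab_frame(name): name is "scene" or "top" or "wrist"; returns a dict with "pixels" (480x640x3 uint8, blue, green, red), "vertical_fov" (degrees; the focal length in pixels is half the picture's height over the tangent of half this angle, whatever the lens; pixels are square), "cx", "cy" (the principal point, pixels), "rvec" (rotation vector, rad) and "tvec" (3), from world to camera coordinates, as OpenCV has them; the wrist camera has in their place "T_tool_cam" (4x4, takes a point from camera to tool coordinates, whose origin is the TCP and whose axes are the flange's). Camera axes: x right, y down, z forward; pixel columns grow to the right and rows downward; lengths in m; the calibration is good to about 2 mm. A picture is of the moment at which its call begins: read the wrist's pose just before it. There is no depth.
- finish_job(): hands the job in; it is judged then, once.
The state is a dict: "time_s": time; "joint_positions": joint angles; "dq": joint speeds; "tau": joint torques, N m; "eef_pos": TCP position; "eef_rot": TCP orientation; "force": force on the tool from outside, world axes, zero at the start; "ft_torque": the same for the moment, N m; "width": opening from 0.0 (shut) to 1.0 (fully open); "grip_force": force on a finger pad.
Only numpy, scipy, OpenCV 4.12 (cv2) and the standard library are available. Lean on these libraries where they do the work, as an engineer would, in place of code of your own. Each camera call takes 0.05 s, during which the arm holds its last target. There are 200 camera calls.

## Task

The round dish in the imager's open tray has been imaged and the square dish on the bench stand is next. Swap the two dishes, so that each sits flat inside the pocket the other one came from, then push the imager's tray fully shut with the square dish in it. Keep the dishes upright, set them down rather than drop them, and leave the other things on the bench where they are.

Things in the scene. Friction and masses are not known exactly. Their poses are not given: they have to be found in the camera images.
- round_dish: Round lidded dish of white plastic, 58 mm across, 26 mm high, straight sides, about 90 g, lid clipped on; it starts in the tray's pocket. Origin: centre of its underside, z up.
- square_dish: Square lidded dish of white plastic, 54 x 54 mm, 32 mm high, straight sides, about 100 g, lid clipped on; it starts in the stand's pocket. Origin: centre of its underside, z up, x and y square to its sides.
- tray_pocket (a point): Centre of the pocket's floor on the tray, 45 mm above the bench. Pocket: 64 x 64 mm inside, black rim 5 mm high, 4 mm wide, sides square to x and y. x points into the imager (the way the tray shuts), y along its front, z up. Open, it lies 120 mm in front of the imager. The tray's upright front panel, 160 mm wide, 30 to 96 mm above the bench, stands at x = -45 to -53 mm.
- tray_handle (a point): Middle of the steel bar handle of the tray: a horizontal bar, 10 mm thick, 80 mm long along y, 80 mm above the bench, standing 45 mm in front of the tray's front panel. It moves with the tray; same axes as tray_pocket.
- tray (a joint): Slide of the tray: 0 fully open (at the start), 0.165 m fully shut (front panel against the imager). It stays where it is left and takes about 2 N to slide.
- imager: White box-shaped bench imager, fixed: 280 mm deep (x), 300 mm wide (y), 150 mm high. Origin: centre of its underside on the bench, x from its front to its back; the tray comes out of its front, to -x.
- stand_pocket (a point): Centre of the pocket's floor on the bench stand, a fixed low aluminium plate, 110 x 110 mm and 12 mm thick, that carries a pocket like the tray's (square, 64 x 64 mm inside, black rim 5 mm high and 4 mm wide). The floor is 12 mm above the bench. x and y square to the pocket's sides, z up.
- well_plates: Bystander: stack of two clear well plates, 85 x 127 mm (x, y), 40 mm high. Origin: centre of the underside.
- dropper_bottle: Bystander: small amber bottle with a black cap, 40 mm across, 75 mm high. Origin: centre of the underside.
- stage_insert: Bystander: flat black plate with a round hole, 110 x 160 mm (x, y), 6 mm thick. Origin: centre of the underside.
Mind the look-alikes: they are no part of the job. What is shaped like the square_dish but purple or red is not meant.

How it is judged:
By the outcome, as a careful person would: the job done as asked, in the order asked, and still so for the second after the job is handed in, with the robot touching nothing.
It also fails if it takes over 72 s, if anything falls off the work surface, if the arm or the gripper's body presses on something with over 40 N, if the wrist force passes 120 N, or if a joint passes its speed limit or range.

## Working session

There is one attempt and no reset: what is moved stays moved. The work goes in short steps, Python scripts to look and compute and a tool call to move; the robot and the scene stay as the last step left them, time stands still between calls to the robot, and variables do not carry over. Pictures are saved under pics/ and viewed, at most 10 in all, crops included, and the job is handed in when it is done.

Besides the shell and the picture viewer there is one more tool, called as a command line: name --argument value ..., lists and objects as JSON in quotes. carry_out: Moves the arm, as the interface text tells. Its arguments: {"type":"object","properties":{"deltas":{"type":"array","items":{"type":"object","properties":{"offset":{"type":"array","items":{"type":"number"}},"rotation":{"type":"array","items":{"type":"number"}},"gripper":{"type":"number"}}}},"grip_force":{"type":"number"}},"required":["deltas"]}

```bash
mkdir -p pics; cat > h.py <<'E'
import numpy as np,cv2
from bench import get_state,grab_frame,finish_job
def snap(n,f):
    s=get_state();g=grab_frame(n);cv2.imwrite('pics/'+f,g['pixels'])
    np.savez('pics/'+f[:-4]+'.npz',pos=s['eef_pos'],rot=s['eef_rot'],**{k:v for k,v in g.items()})
    return g
def ray(f,u,v,z):
    g=np.load('pics/'+f+'.npz');F=240/np.tan(np.radians(float(g['vertical_fov']))/2)
    d=np.array([(u-g['cx'])/F,(v-g['cy'])/F,1.])
    if 'rvec' in g:
        R=cv2.Rodrigues(g['rvec'])[0];o=-R.T@g['tvec'].ravel();d=R.T@d
    else:
        T=g['T_tool_cam'];Rw=g['rot'];o=Rw@T[:3,3]+g['pos'];d=Rw@T[:3,:3]@d
    return o+d*(z-o[2])/d[2]
E
python3 - <<'E'
from h import *
for n in('scene','top'):
    g=snap(n,n+'1.png');print({k:v for k,v in g.items() if k!='pixels'})
print(get_state())
E
```

```text
{'vertical_fov': 46.29521707200757, 'cx': 326.0107751131728, 'cy': 236.81234872034148, 'rvec': array([ 1.5197261 ,  1.82317145, -0.93013624]), 'tvec': array([ 0.17816382, -0.27895673,  1.63006271])}
{'vertical_fov': 44.37592452767752, 'cx': 315.4776382218538, 'cy': 235.5560248308079, 'rvec': array([ 2.17619765, -2.22885441,  0.05317928]), 'tvec': array([-0.07559438,  0.59540166,  1.35882356])}
{'time_s': 0.1, 'joint_positions': array([-1.21777960e+00,  1.16448601e-01,  1.44220176e+00, -1.22457139e-05,
        1.58398116e+00, -3.77935053e-02]), 'dq': array([-7.22303075e-05, -1.21556893e-03, -2.08493029e-03, -4.22257549e-04,
       -1.19944679e-03,  2.00157076e-03]), 'tau': array([ 1.09425189e-03, -7.22889304e+01, -6.23866081e+01,  7.81187858e-02,
        2.28338601e-02, -9.55382325e-05]), 'eef_pos': array([ 0.25706343, -0.62394068,  0.21796982]), 'eef_rot': array([[ 9.24600779e-01,  3.80937346e-01, -3.70655006e-04],
       [ 3.80937526e-01, -9.24600270e-01,  9.70565113e-04],
       [ 2.70167797e-05, -1.03858166e-03, -9.99999460e-01]]), 'force': array([ 0.82601943, -0.70450765, -0.7878024 ]), 'ft_torque': array([-0.01663821, -0.00350973, -0.0067677 ]), 'grip_force': 0.0, 'width': 0.9981549271168686}
```

View pics/top1.png

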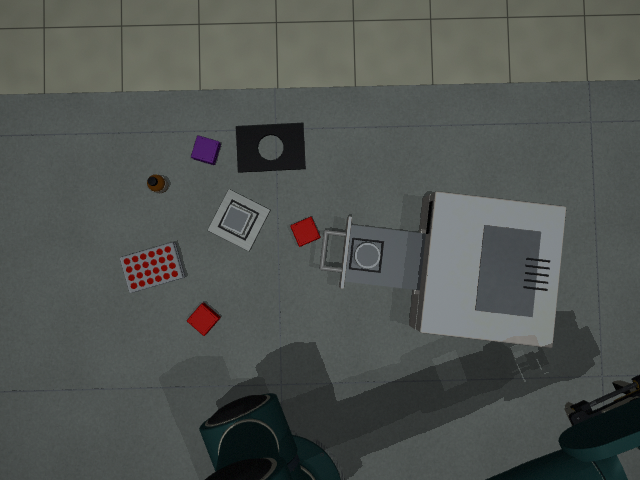

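View pics/scene1.png

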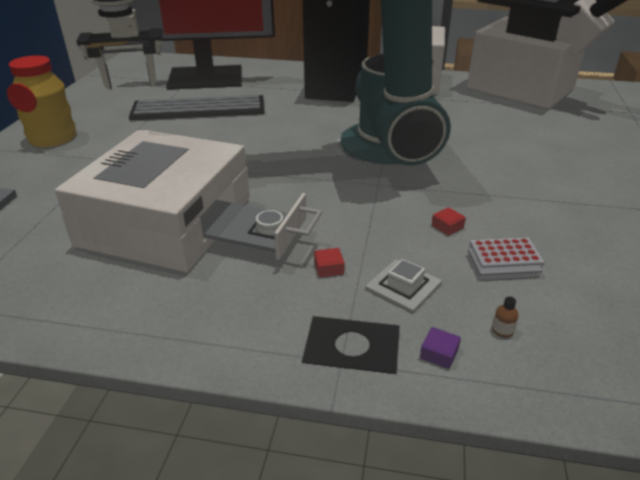

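Top view: white square dish on the stand at (238,219). Its look-alikes are the red squares at (305,231) and (204,319) and the purple one at (206,150). The round dish in the tray is at (367,255), handle around (334,250). By the description I choose the white dish on the stand plate; I'll check it in a close crop.

```bash
python3 - <<'E'
from h import *
im=cv2.imread('pics/top1.png')
a=cv2.resize(im[182:257,198:278],None,fx=5,fy=5,interpolation=3)
b=cv2.resize(im[210:295,315:395],None,fx=5,fy=5,interpolation=3)
c=np.zeros((425,800,3),np.uint8);c[:375,:400]=a;c[:,400:]=b
cv2.imwrite('pics/crop1.png',c)
E
```

```text
(no output)
```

View pics/crop1.png

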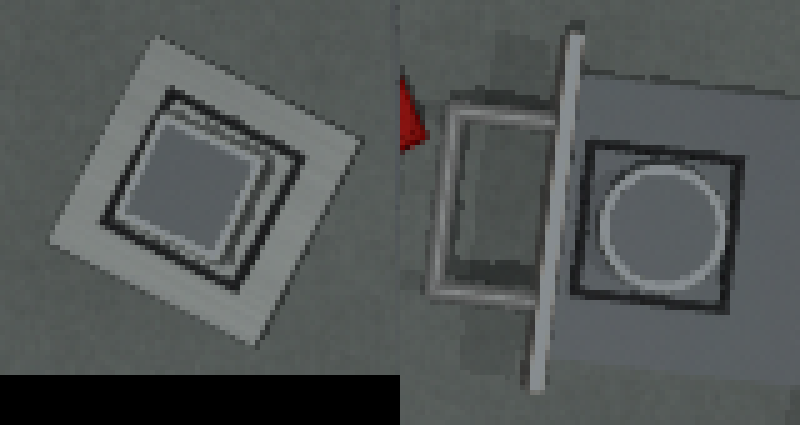

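The crop shows the white square dish, with grey lid top and white edge, in the black pocket rim of the aluminium stand (crop about (193,190)). The white round dish is in the tray pocket (crop (663,228)), with the panel at x≈555 and the handle bar from (453,105) to (434,298).

```bash
python3 - <<'E'
from h import *
def P(pts,z,ox,oy):return np.array([ray('top1',ox+(x+.5)/5-.5,oy+(y+.5)/5-.5,z)[:2] for x,y in pts])
def rep(n,p):
    e=np.roll(p,-1,0)-p;print(n,'c',p.mean(0).round(4),'sides',np.linalg.norm(e,axis=1).round(4),'ang',np.degrees(np.arctan2(e[:,1],e[:,0])).round(1))
A=(198,182);B=(315,210)
rep('plate',P([(157,37),(363,142),(257,345),(50,242)],.012,*A))
rep('rim',P([(168,90),(304,157),(237,290),(101,222)],.017,*A))
rep('sq',P([(165,118),(262,157),(215,258),(116,204)],.044,*A))
rep('trim',P([(189,141),(344,157),(329,313),(171,297)],.05,*B))
print('round',P([(263,228),(199,228),(327,228)],.071,*B))
rep('handle',P([(53,108),(33,297)],.085,*B))
rep('panel',P([(176,32),(137,388)],.096,*B))
for n,u,v in(('red1',305,231),('red2',204,319),('purp',206,150),('bottle',155,183),('plates',153,266),('imgFL',433,193),('imgFR',421,332)):print(n,ray('top1',u,v,.15 if 'img' in n else .03).round(3))
E
```

```text
plate c [0.6344 0.0878] sides [0.1083 0.1068 0.108  0.1079] ang [-118.4  151.3   62.2  -28.5]
rim c [0.6348 0.0892] sides [0.0707 0.0692 0.0708 0.0688] ang [-117.6  152.2   62.1  -27.9]
sq c [0.6355 0.0917] sides [0.0478 0.0507 0.0515 0.0451] ang [-113.3  154.    60.1  -30.7]
trim c [ 0.5451 -0.2035] sides [0.0707 0.071  0.0719 0.0712] ang [-97.3 172.9  82.8  -8.1]
round [[ 0.54437438 -0.20370367]
 [ 0.54505874 -0.17515703]
 [ 0.54368986 -0.23225675]]
handle c [ 0.5579 -0.1056] sides [0.0839 0.0839] ang [172.6  -7.4]
panel c [ 0.5534 -0.155 ] sides [0.1567 0.1567] ang [172.2  -7.8]
red1 [ 0.604 -0.066  0.03 ]
red2 [0.408 0.17  0.03 ]
purp [0.797 0.159 0.03 ]
bottle [0.723 0.278 0.03 ]
plates [0.532 0.285 0.03 ]
imgFL [ 0.671 -0.339  0.15 ]
imgFR [ 0.381 -0.304  0.15 ]
```

```bash
cat >> h.py <<'E'
from scipy.spatial.transform import Rotation as Rt
def plan(*wps):
    "wps: (x,y,z,yaw of tool y in deg); prints turn then shift, in tool axes"
    s=get_state();p=np.array(s['eef_pos']);R=np.array(s['eef_rot']);print('now',p.round(4),'t',round(s['time_s'],2),'w',round(s['width'],3),'F',s['force'].round(1),'grip',s['grip_force'])
    for x,y,z,a in wps:
        a=np.radians(a);yv=np.array([np.cos(a),np.sin(a),0]);zv=np.array([0,0,-1.]);Q=np.c_[np.cross(yv,zv),yv,zv]
        r=np.degrees(Rt.from_matrix(R.T@Q).as_rotvec());o=Q.T@(np.array([x,y,z])-p)*1000
        print('rot',r.round(2),'n',round(np.abs(r).max()/7.16,1),'off',o.round(1),'n',round(np.linalg.norm(o)/41.7,1));p=np.array([x,y,z]);R=Q
E
python3 - <<'E'
from h import *
plan((.545,-.2035,.25,-7.5))
E
```

```text
now [ 0.2571 -0.6239  0.218 ] t 0.1 w 0.998 F [ 0.8 -0.7 -0.8] grip 0.0
rot [-5.000e-02 -3.000e-02 -6.011e+01] n 8.4 off [454.4 230.6 -32. ] n 12.2
```

carry_out --deltas '[{"offset":[0,0,-4],"rotation":[0,0,-6.68],"gripper":1},{"offset":[0,0,-4],"rotation":[0,0,-6.68],"gripper":1},{"offset":[0,0,-4],"rotation":[0,0,-6.68],"gripper":1},{"offset":[0,0,-4],"rotation":[0,0,-6.68],"gripper":1},{"offset":[0,0,-4],"rotation":[0,0,-6.68],"gripper":1},{"offset":[0,0,-4],"rotation":[0,0,-6.68],"gripper":1},{"offset":[0,0,-4],"rotation":[0,0,-6.68],"gripper":1},{"offset":[0,0,-4],"rotation":[0,0,-6.68],"gripper":1},{"offset":[0,0,0],"rotation":[0,0,-6.68],"gripper":1}]'

```text
time_s: 0.85
eef_pos: [0.2571, -0.6242, 0.2512]
eef_rot: [[0.125, 0.992, 0.0], [0.992, -0.125, -0.0], [-0.0, 0.0, -1.0]]
force: [-0.7, 0.9, -0.2]
width: 1.003
grip_force: 0.0
```

carry_out --deltas '[{"offset":[15,7.7,0],"gripper":1},{"offset":[30,15.4,0],"gripper":1},{"offset":[30,15.4,0],"gripper":1},{"offset":[30,15.4,0],"gripper":1},{"offset":[30,15.4,0],"gripper":1},{"offset":[30,15.4,0],"gripper":1},{"offset":[30,15.4,0],"gripper":1},{"offset":[30,15.4,0],"gripper":1},{"offset":[30,15.4,0],"gripper":1},{"offset":[30,15.4,0],"gripper":1},{"offset":[30,15.4,0],"gripper":1},{"offset":[30,15.4,0],"gripper":1},{"offset":[30,15.4,0],"gripper":1},{"offset":[30,15.4,0],"gripper":1},{"offset":[30,15.4,0],"gripper":1},{"offset":[20,7.5,0],"gripper":1},{"offset":[0,0,0],"gripper":1},{"offset":[0,0,0],"gripper":1}]'

```text
validation failed for argument at $.de...
```

```bash
python3 - <<'E'
from h import *
g=snap('wrist','w1.png');print({k:v for k,v in g.items() if k!='pixels'});plan((.545,-.2035,.25,-7.5))
E
```

```text
{'vertical_fov': 58.28056664993618, 'cx': 322.33205306778785, 'cy': 234.7098859205564, 'T_tool_cam': array([[-1.97300743e-04, -9.55027978e-01, -2.96515634e-01,
         8.38525901e-02],
       [ 9.99999679e-01,  4.16837780e-05, -7.99653801e-04,
         4.75624526e-04],
       [ 7.76051645e-04, -2.96515697e-01,  9.55027664e-01,
        -1.66550940e-01],
       [ 0.00000000e+00,  0.00000000e+00,  0.00000000e+00,
         1.00000000e+00]])}
now [ 0.2571 -0.6241  0.2507] t 0.9 w 0.999 F [-0.1 -0.3 -0. ] grip 0.0
rot [0.   0.   0.87] n 0.1 off [454.6 230.5   0.7] n 12.2
```

View pics/w1.png

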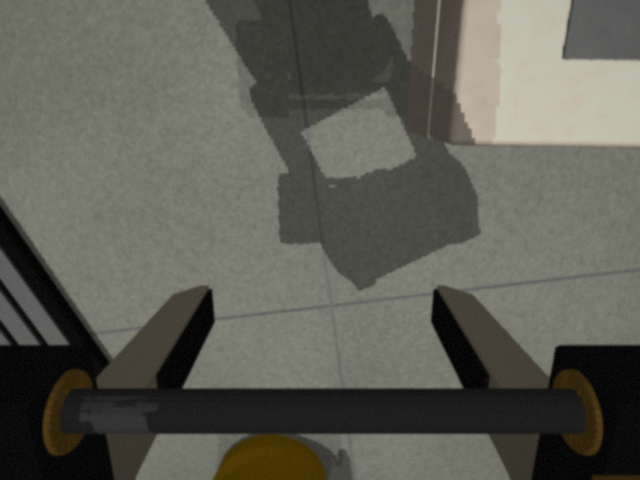

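The wrist view is still at the start spot (the shift call was refused): bench, imager corner at top right (450,130), fingers. I'll resend with full rows.

carry_out --deltas '[{"offset":[15,7.7,0],"rotation":[0,0,0],"gripper":1},{"offset":[30,15.4,0],"rotation":[0,0,0],"gripper":1},{"offset":[30,15.4,0],"rotation":[0,0,0],"gripper":1},{"offset":[30,15.4,0],"rotation":[0,0,0],"gripper":1},{"offset":[30,15.4,0],"rotation":[0,0,0],"gripper":1},{"offset":[30,15.4,0],"rotation":[0,0,0],"gripper":1},{"offset":[30,15.4,0],"rotation":[0,0,0],"gripper":1},{"offset":[30,15.4,0],"rotation":[0,0,0],"gripper":1},{"offset":[30,15.4,0],"rotation":[0,0,0],"gripper":1},{"offset":[30,15.4,0],"rotation":[0,0,0],"gripper":1},{"offset":[30,15.4,0],"rotation":[0,0,0],"gripper":1},{"offset":[30,15.4,0],"rotation":[0,0,0],"gripper":1},{"offset":[30,15.4,0],"rotation":[0,0,0],"gripper":1},{"offset":[30,15.4,0],"rotation":[0,0,0],"gripper":1},{"offset":[30,15.4,0],"rotation":[0,0,0],"gripper":1},{"offset":[20,7.5,0],"rotation":[0,0,0],"gripper":1},{"offset":[0,0,0],"rotation":[0,0,0],"gripper":1},{"offset":[0,0,0],"rotation":[0,0,0],"gripper":1}]'

```text
time_s: 2.4
eef_pos: [0.5454, -0.2016, 0.2502]
eef_rot: [[0.131, 0.991, -0.001], [0.991, -0.131, 0.0], [0.0, -0.001, -1.0]]
force: [0.4, -0.1, -0.9]
width: 0.997
grip_force: 0.0
```

```bash
python3 - <<'E'
from h import *
g=snap('wrist','w2.png');plan((.545,-.2035,.25,-7.5))
E
```

```text
now [ 0.5451 -0.2025  0.2504] t 2.45 w 1.001 F [ 0.1  0.1 -0.3] grip 0.0
rot [-0.03  0.   -0.07] n 0.0 off [-1.   0.   0.4] n 0.0
```

View pics/w2.png

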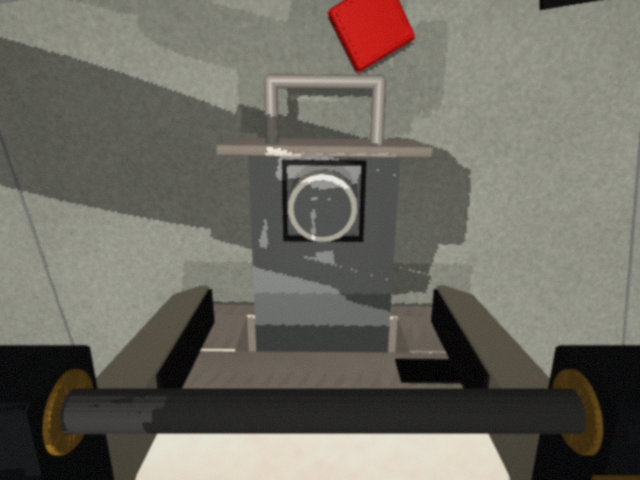

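The wrist view shows the round dish lid circle (x 288–357, y 171–243) in the black rim (corners about (284,160), (365,242)). The panel is at y≈150, the handle bar at y≈82 from x 267 to 383, and red square 1 at the top (372,28).

```bash
python3 - <<'E'
from h import *
p=np.array([ray('w2',u,v,.05)[:2] for u,v in((283,160),(366,160),(365,242),(283,242))]);e=np.roll(p,-1,0)-p
print(p.mean(0),np.linalg.norm(e,axis=1),np.degrees(np.arctan2(e[:,1],e[:,0])))
print('dish',[ray('w2',u,v,.071)[:2].round(4) for u,v in((288,207),(357,207),(322.5,171),(322.5,243))])
print('bar',[ray('w2',u,82,.08)[:2].round(4) for u in(267,383)])
plan((.545,-.204,.12,-7.5),(.545,-.204,.054,-7.5))
E
```

```text
[ 0.54703469 -0.20209519] [0.07026081 0.07306397 0.07353883 0.07310136] [ -7.54747577 -96.53956174 172.46930029  80.89042077]
dish [array([ 0.5175, -0.1974]), array([ 0.5739, -0.2049]), array([ 0.5496, -0.1717]), array([ 0.5415, -0.2321])]
bar [array([ 0.5178, -0.0997]), array([ 0.6026, -0.111 ])]
now [ 0.5451 -0.2025  0.2504] t 2.45 w 1.001 F [ 0.1  0.1 -0.3] grip 0.0
rot [-0.03  0.   -0.07] n 0.0 off [-1.500e+00  1.000e-01  1.304e+02] n 3.1
rot [0. 0. 0.] n 0.0 off [ 0.  0. 66.] n 1.6
```

carry_out --deltas '[{"offset":[0,0,30],"rotation":[0,0,0],"gripper":1},{"offset":[0,0,36],"rotation":[0,0,0],"gripper":1},{"offset":[0,0,36],"rotation":[0,0,0],"gripper":1},{"offset":[0,0,36],"rotation":[0,0,0],"gripper":1},{"offset":[0,0,26],"rotation":[0,0,0],"gripper":1},{"offset":[0,0,18],"rotation":[0,0,0],"gripper":1},{"offset":[0,0,10],"rotation":[0,0,0],"gripper":0.9},{"offset":[0,0,4],"rotation":[0,0,0],"gripper":0.8},{"offset":[0,0,0],"rotation":[0,0,0],"gripper":0.5},{"offset":[0,0,0],"rotation":[0,0,0],"gripper":0.5},{"offset":[0,0,0],"rotation":[0,0,0],"gripper":0.5},{"offset":[0,0,0],"rotation":[0,0,0],"gripper":0.5},{"offset":[0,0,0],"rotation":[0,0,0],"gripper":0.5},{"offset":[0,0,0],"rotation":[0,0,0],"gripper":0.5}]' --grip_force 15

```text
time_s: 3.62
eef_pos: [0.5458, -0.2033, 0.0559]
eef_rot: [[0.13, 0.991, 0.002], [0.991, -0.13, -0.001], [-0.001, 0.002, -1.0]]
force: [-2.3, 0.2, 6.3]
width: 0.617
grip_force: 15.0
```

```bash
python3 - <<'E'
from h import *
plan((.545,-.203,.15,-7.5),(.47,.03,.15,-7.5),(.47,.03,.011,-7.5))
E
```

```text
now [ 0.5458 -0.2033  0.0559] t 3.62 w 0.617 F [-2.3  0.2  6.3] grip 15.003366619348526
rot [0.09 0.03 0.01] n 0.0 off [  0.2  -0.8 -94.1] n 2.3
rot [0. 0. 0.] n 0.0 off [ 221.2 -104.8    0. ] n 5.9
rot [0. 0. 0.] n 0.0 off [  0.   0. 139.] n 3.3
```

carry_out --deltas '[{"offset":[0,0,-10],"rotation":[0,0,0],"gripper":0.5},{"offset":[0,0,-25],"rotation":[0,0,0],"gripper":0.5},{"offset":[0,0,-35],"rotation":[0,0,0],"gripper":0.5},{"offset":[0,0,-30],"rotation":[0,0,0],"gripper":0.5},{"offset":[12,-5,-6],"rotation":[0,0,0],"gripper":0.5},{"offset":[28,-13.3,0],"rotation":[0,0,0],"gripper":0.5},{"offset":[32,-15,0],"rotation":[0,0,0],"gripper":0.5},{"offset":[32,-15,0],"rotation":[0,0,0],"gripper":0.5},{"offset":[32,-15,0],"rotation":[0,0,0],"gripper":0.5},{"offset":[32,-15,0],"rotation":[0,0,0],"gripper":0.5},{"offset":[28,-14,0],"rotation":[0,0,0],"gripper":0.5},{"offset":[18,-9,0],"rotation":[0,0,0],"gripper":0.5},{"offset":[7,-3.5,0],"rotation":[0,0,0],"gripper":0.5},{"offset":[0,0,25],"rotation":[0,0,0],"gripper":0.5},{"offset":[0,0,35],"rotation":[0,0,0],"gripper":0.5},{"offset":[0,0,35],"rotation":[0,0,0],"gripper":0.5},{"offset":[0,0,20],"rotation":[0,0,0],"gripper":0.5},{"offset":[0,0,8],"rotation":[0,0,0],"gripper":0.5},{"offset":[0,0,0],"rotation":[0,0,0],"gripper":0.5},{"offset":[0,0,0],"rotation":[0,0,0],"gripper":0.5}]'

```text
time_s: 5.28
eef_pos: [0.4707, 0.0295, 0.0387]
eef_rot: [[0.131, 0.991, 0.001], [0.991, -0.131, -0.0], [0.0, 0.001, -1.0]]
force: [-0.3, -1.0, -0.8]
width: 0.619
grip_force: 15.0
```

```bash
python3 - <<'E'
from h import *
plan((.47,.03,.0105,-7.5),(.47,.03,.16,-7.5),(.6346,.0885,.16,-28.2),(.6346,.0885,.16,61.8),(.6346,.0885,.16,-28.2))
E
```

```text
now [0.4707 0.0295 0.0387] t 5.28 w 0.619 F [-0.3 -1.  -0.8] grip 14.999529719352722
rot [ 0.03 -0.   -0.  ] n 0.0 off [ 0.4 -0.7 28.2] n 0.7
rot [0. 0. 0.] n 0.0 off [   0.     0.  -149.5] n 3.6
rot [ 0.   0.  20.7] n 2.9 off [129.3 117.4   0. ] n 4.2
rot [  0.   0. -90.] n 12.6 off [0. 0. 0.] n 0.0
rot [ 0.  0. 90.] n 12.6 off [0. 0. 0.] n 0.0
```

carry_out --deltas '[{"offset":[0,0,14],"rotation":[0,0,0],"gripper":0.5},{"offset":[0,0,7],"rotation":[0,0,0],"gripper":0.5},{"offset":[0,0,4],"rotation":[0,0,0],"gripper":0.5},{"offset":[0,0,2],"rotation":[0,0,0],"gripper":0.5},{"offset":[0,0,1],"rotation":[0,0,0],"gripper":0.5},{"offset":[0,0,0],"rotation":[0,0,0],"gripper":0.5},{"offset":[0,0,0],"rotation":[0,0,0],"gripper":0.5}]'

```text
time_s: 5.87
eef_pos: [0.4706, 0.0297, 0.0109]
eef_rot: [[0.13, 0.991, 0.001], [0.991, -0.13, -0.0], [0.0, 0.001, -1.0]]
force: [-3.3, -0.2, 5.5]
width: 0.62
grip_force: 15.0
```

carry_out --deltas '[{"offset":[0,0,0],"rotation":[0,0,0],"gripper":0.7},{"offset":[0,0,0],"rotation":[0,0,0],"gripper":1},{"offset":[0,0,0],"rotation":[0,0,0],"gripper":1},{"offset":[0,0,0],"rotation":[0,0,0],"gripper":1},{"offset":[0,0,-10],"rotation":[0,0,0],"gripper":1},{"offset":[0,0,-25],"rotation":[0,0,0],"gripper":1},{"offset":[0,0,-35],"rotation":[0,0,0],"gripper":1},{"offset":[0,0,-38],"rotation":[0,0,0],"gripper":1},{"offset":[0,0,-38],"rotation":[0,0,5.2],"gripper":1},{"offset":[0,0,-38],"rotation":[0,0,5.2],"gripper":1},{"offset":[0,0,-30],"rotation":[0,0,5.2],"gripper":1},{"offset":[0,0,-20],"rotation":[0,0,5.1],"gripper":1},{"offset":[17,15.4,-5],"rotation":[0,0,0],"gripper":1},{"offset":[26,23,0],"rotation":[0,0,0],"gripper":1},{"offset":[26,23,0],"rotation":[0,0,0],"gripper":1},{"offset":[26,23,0],"rotation":[0,0,0],"gripper":1},{"offset":[20,19,0],"rotation":[0,0,0],"gripper":1},{"offset":[14,13,0],"rotation":[0,0,0],"gripper":1},{"offset":[0,0,0],"rotation":[0,0,0],"gripper":1},{"offset":[0,0,0],"rotation":[0,0,0],"gripper":1}]'

```text
time_s: 7.53
eef_pos: [0.6339, 0.0886, 0.2486]
eef_rot: [[0.472, 0.882, -0.001], [0.882, -0.472, -0.0], [-0.001, -0.001, -1.0]]
force: [-0.4, -0.7, -0.1]
width: 1.0
grip_force: 0.0
```

```bash
python3 - <<'E'
from h import *
g=snap('wrist','w3.png');plan((.6346,.0885,.1,-28.2))
E
```

```text
now [0.6334 0.0884 0.2489] t 7.58 w 0.999 F [-0.  -0.6  0.4] grip 0.0
rot [-0.02  0.02  0.02] n 0.0 off [  0.7   1.  148.9] n 3.6
```

View pics/w3.png

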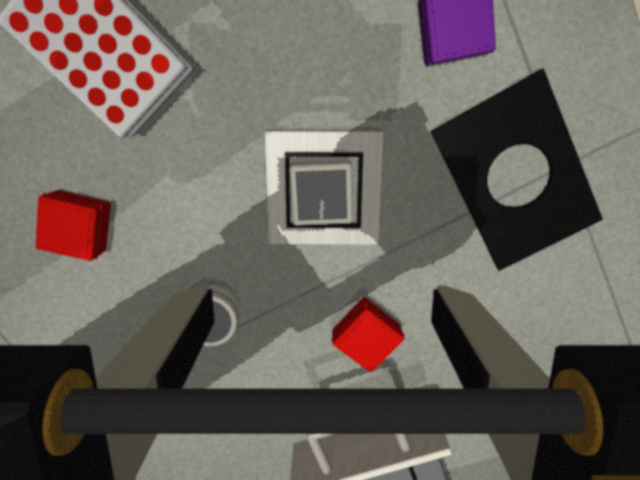

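This shows the stand plate (265–383, 131–243), its rim (286–362, 152–229) and the white square dish lid (291–357, 163–224), turned about 2°. The round dish stands on the bench at (213,320).

```bash
python3 - <<'E'
from h import *
def rep(n,q,z):
    p=np.array([ray('w3',u,v,z)[:2] for u,v in q]);e=np.roll(p,-1,0)-p
    print(n,p.mean(0).round(4),np.linalg.norm(e,axis=1).round(4),np.degrees(np.arctan2(e[:,1],e[:,0])).round(1))
rep('plate',((265,132),(383,131),(381,243),(269,243)),.012)
rep('rim',((286,152),(362,152),(361,229),(286,229)),.017)
im=cv2.imread('pics/w3.png')[120:255,255:395]
cv2.imwrite('pics/crop2.png',cv2.resize(im,None,fx=4,fy=4,interpolation=3))
E
```

```text
plate [0.6371 0.0909] [0.1077 0.1077 0.1105 0.1068] [ -27.7 -116.8  151.9   61.7]
rim [0.6359 0.0904] [0.0695 0.0734 0.0723 0.0734] [ -28.2 -117.4  151.8   60.4]
```

View pics/crop2.png

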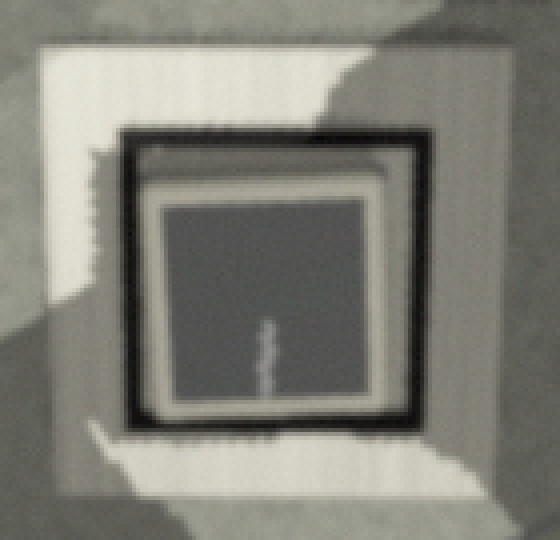

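The crop shows: plate (40,47)-(514,45)-(492,496)-(55,494); rim (120,129)-(433,128)-(424,432)-(127,431); dish lid about (145,186)-(381,176)-(386,404)-(157,418), turned a few degrees.

```bash
python3 - <<'E'
from h import *
def rep(n,q,z):
    p=np.array([ray('w3',255+(u+.5)/4-.5,120+(v+.5)/4-.5,z)[:2] for u,v in q]);e=np.roll(p,-1,0)-p
    print(n,p.mean(0).round(4),np.linalg.norm(e,axis=1).round(4),np.degrees(np.arctan2(e[:,1],e[:,0])).round(1))
rep('plate',((40,47),(514,45),(492,496),(55,494)),.012)
rep('rim',((120,129),(433,128),(424,432),(127,431)),.017)
rep('dish',((145,186),(381,176),(386,404),(157,418)),.044)
E
```

```text
plate [0.6361 0.0914] [0.1081 0.1084 0.1078 0.1075] [ -27.9 -118.6  151.6   61.5]
rim [0.6362 0.0912] [0.0715 0.0723 0.0715 0.0719] [ -28.  -118.3  151.6   61.7]
dish [0.6356 0.0941] [0.0508 0.0508 0.0513 0.0519] [ -25.7 -115.8  155.5   63.5]
```

```bash
python3 - <<'E'
from h import *
plan((.6347,.0930,.1,-25.5),(.6347,.0930,.024,-25.5))
E
```

```text
now [0.6334 0.0884 0.2489] t 7.58 w 0.999 F [-0.  -0.6  0.4] grip 0.0
rot [-0.02  0.02 -2.68] n 0.4 off [  4.7  -0.8 148.9] n 3.6
rot [0. 0. 0.] n 0.0 off [ 0.  0. 76.] n 1.8
```

carry_out --deltas '[{"offset":[0,0,0],"rotation":[0,0,-2.7],"gripper":1},{"offset":[4.7,-0.8,25],"rotation":[0,0,0],"gripper":1},{"offset":[0,0,36],"rotation":[0,0,0],"gripper":1},{"offset":[0,0,36],"rotation":[0,0,0],"gripper":1},{"offset":[0,0,36],"rotation":[0,0,0],"gripper":1},{"offset":[0,0,36],"rotation":[0,0,0],"gripper":1},{"offset":[0,0,26],"rotation":[0,0,0],"gripper":1},{"offset":[0,0,16],"rotation":[0,0,0],"gripper":1},{"offset":[0,0,10],"rotation":[0,0,0],"gripper":0.9},{"offset":[0,0,4],"rotation":[0,0,0],"gripper":0.8},{"offset":[0,0,0],"rotation":[0,0,0],"gripper":0.5},{"offset":[0,0,0],"rotation":[0,0,0],"gripper":0.5},{"offset":[0,0,0],"rotation":[0,0,0],"gripper":0.5},{"offset":[0,0,0],"rotation":[0,0,0],"gripper":0.5},{"offset":[0,0,0],"rotation":[0,0,0],"gripper":0.5},{"offset":[0,0,0],"rotation":[0,0,0],"gripper":0.5}]'

```text
time_s: 8.92
eef_pos: [0.6355, 0.093, 0.0248]
eef_rot: [[0.43, 0.903, 0.001], [0.903, -0.43, 0.0], [0.001, 0.001, -1.0]]
force: [-1.2, 0.0, 6.6]
width: 0.579
grip_force: 15.0
```

```bash
python3 - <<'E'
from h import *
plan((.635,.093,.15,-25.5),(.546,-.2028,.15,-7.5),(.546,-.2028,.0575,-7.5))
E
```

```text
now [0.6355 0.093  0.0248] t 8.92 w 0.579 F [-1.2  0.   6.6] grip 14.99967634677887
rot [ 0.06 -0.04  0.01] n 0.0 off [  -0.2   -0.4 -125.2] n 3.0
rot [  0.   0. -18.] n 2.5 off [-304.9  -49.6    0. ] n 7.4
rot [0. 0. 0.] n 0.0 off [ 0.   0.  92.5] n 2.2
```

carry_out --deltas '[{"offset":[0,0,-8],"rotation":[0,0,0],"gripper":0.5},{"offset":[0,0,-22],"rotation":[0,0,0],"gripper":0.5},{"offset":[0,0,-35],"rotation":[0,0,0],"gripper":0.5},{"offset":[0,0,-35],"rotation":[0,0,-4],"gripper":0.5},{"offset":[0,0,-25],"rotation":[0,0,-5],"gripper":0.5},{"offset":[0,0,-10],"rotation":[0,0,-5],"gripper":0.5},{"offset":[0,0,0],"rotation":[0,0,-4],"gripper":0.5},{"offset":[-15,-2.4,0],"rotation":[0,0,0],"gripper":0.5},{"offset":[-28,-4.6,0],"rotation":[0,0,0],"gripper":0.5},{"offset":[-36,-5.8,0],"rotation":[0,0,0],"gripper":0.5},{"offset":[-36,-5.8,0],"rotation":[0,0,0],"gripper":0.5},{"offset":[-36,-5.8,0],"rotation":[0,0,0],"gripper":0.5},{"offset":[-36,-5.8,0],"rotation":[0,0,0],"gripper":0.5},{"offset":[-36,-5.8,0],"rotation":[0,0,0],"gripper":0.5},{"offset":[-36,-5.8,0],"rotation":[0,0,0],"gripper":0.5},{"offset":[-26,-4.5,0],"rotation":[0,0,0],"gripper":0.5},{"offset":[-14,-2.3,0],"rotation":[0,0,0],"gripper":0.5},{"offset":[-6,-1,0],"rotation":[0,0,0],"gripper":0.5},{"offset":[0,0,0],"rotation":[0,0,0],"gripper":0.5},{"offset":[0,0,0],"rotation":[0,0,0],"gripper":0.5}]'

```text
time_s: 10.58
eef_pos: [0.5462, -0.2023, 0.1586]
eef_rot: [[0.131, 0.991, -0.0], [0.991, -0.131, 0.0], [0.0, -0.0, -1.0]]
force: [-0.1, 0.0, -2.0]
width: 0.58
grip_force: 15.0
```

```bash
python3 - <<'E'
from h import *
plan((.546,-.2028,.058,-7.5))
E
```

```text
now [ 0.5462 -0.2023  0.1586] t 10.58 w 0.58 F [-0.1  0.  -2. ] grip 14.996641427278519
rot [-0.01 -0.02 -0.01] n 0.0 off [-5.000e-01 -1.000e-01  1.006e+02] n 2.4
```

carry_out --deltas '[{"offset":[-0.5,0,20],"rotation":[0,0,0],"gripper":0.5},{"offset":[0,0,30],"rotation":[0,0,0],"gripper":0.5},{"offset":[0,0,25],"rotation":[0,0,0],"gripper":0.5},{"offset":[0,0,12],"rotation":[0,0,0],"gripper":0.5},{"offset":[0,0,6],"rotation":[0,0,0],"gripper":0.5},{"offset":[0,0,4],"rotation":[0,0,0],"gripper":0.5},{"offset":[0,0,3],"rotation":[0,0,0],"gripper":0.5},{"offset":[0,0,1],"rotation":[0,0,0],"gripper":0.5},{"offset":[0,0,0],"rotation":[0,0,0],"gripper":0.5},{"offset":[0,0,0],"rotation":[0,0,0],"gripper":0.5}]'

```text
time_s: 11.42
eef_pos: [0.5464, -0.2036, 0.0585]
eef_rot: [[0.13, 0.991, 0.001], [0.991, -0.13, -0.0], [-0.0, 0.001, -1.0]]
force: [-0.7, 0.6, -1.2]
width: 0.576
grip_force: 15.0
```

carry_out --deltas '[{"offset":[0,0,1],"rotation":[0,0,0],"gripper":0.5},{"offset":[0,0,0],"rotation":[0,0,0],"gripper":0.5},{"offset":[0,0,0],"rotation":[0,0,0],"gripper":0.5}]'

```text
time_s: 11.67
eef_pos: [0.5464, -0.2036, 0.0577]
eef_rot: [[0.13, 0.991, 0.001], [0.991, -0.13, -0.0], [-0.0, 0.001, -1.0]]
force: [-2.0, 0.9, 6.0]
width: 0.584
grip_force: 15.0
```

carry_out --deltas '[{"offset":[0,0,0],"rotation":[0,0,0],"gripper":0.7},{"offset":[0,0,0],"rotation":[0,0,0],"gripper":1},{"offset":[0,0,0],"rotation":[0,0,0],"gripper":1},{"offset":[0,0,0],"rotation":[0,0,0],"gripper":1},{"offset":[0,0,-10],"rotation":[0,0,0],"gripper":1},{"offset":[0,0,-25],"rotation":[0,0,0],"gripper":1},{"offset":[0,0,-35],"rotation":[0,0,0],"gripper":1},{"offset":[0,0,-38],"rotation":[0,0,0],"gripper":1},{"offset":[0,0,-38],"rotation":[0,0,0],"gripper":1},{"offset":[0,0,-30],"rotation":[0,0,0],"gripper":1},{"offset":[0,0,-16],"rotation":[0,0,0],"gripper":1},{"offset":[0,0,0],"rotation":[0,0,0],"gripper":1},{"offset":[0,0,0],"rotation":[0,0,0],"gripper":1}]'

```text
time_s: 12.75
eef_pos: [0.5461, -0.2035, 0.2497]
eef_rot: [[0.13, 0.991, 0.001], [0.991, -0.13, -0.001], [-0.0, 0.002, -1.0]]
force: [-0.3, 1.4, -0.6]
width: 1.002
grip_force: 0.0
```

```bash
python3 - <<'E'
from h import *
g=snap('wrist','w4.png');snap('top','top2.png')
a=cv2.resize(g['pixels'][130:260,260:390],(400,400),interpolation=3);b=cv2.resize(cv2.imread('pics/top2.png')[200:300,220:320],(400,400),interpolation=3)
cv2.imwrite('pics/crop3.png',np.hstack([a,b]))
plan((.4706,.0297,.25,-7.5),(.4706,.0297,.0109,-7.5))
E
```

```text
now [ 0.5456 -0.2033  0.2475] t 12.85 w 1.0 F [ 0.5 -0.3 -0.4] grip 0.0
rot [-0.09 -0.02  0.01] n 0.0 off [ 221.2 -104.8   -2.5] n 5.9
rot [0. 0. 0.] n 0.0 off [  0.    0.  239.1] n 5.7
```

View pics/crop3.png

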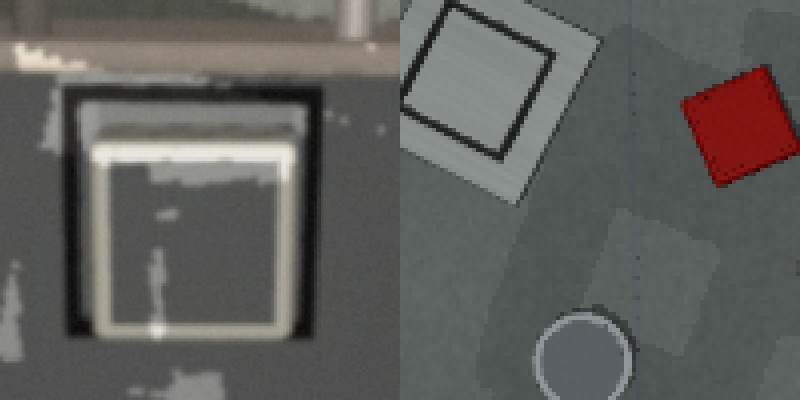

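The left crop shows the square dish square inside the tray rim. The right crop shows the stand empty, the round dish on the bench (crop (583,362)) and red square 1 untouched. Next I fetch the round dish.

carry_out --deltas '[{"offset":[16,-7.6,0],"rotation":[0,0,0],"gripper":1},{"offset":[30,-14.2,0],"rotation":[0,0,0],"gripper":1},{"offset":[34,-16.1,0],"rotation":[0,0,0],"gripper":1},{"offset":[34,-16.1,0],"rotation":[0,0,0],"gripper":1},{"offset":[34,-16.1,0],"rotation":[0,0,0],"gripper":1},{"offset":[34,-16.1,0],"rotation":[0,0,0],"gripper":1},{"offset":[24,-11.4,0],"rotation":[0,0,0],"gripper":1},{"offset":[11,-5.2,0],"rotation":[0,0,0],"gripper":1},{"offset":[4,-2,15],"rotation":[0,0,0],"gripper":1},{"offset":[0,0,34],"rotation":[0,0,0],"gripper":1},{"offset":[0,0,36],"rotation":[0,0,0],"gripper":1},{"offset":[0,0,36],"rotation":[0,0,0],"gripper":1},{"offset":[0,0,36],"rotation":[0,0,0],"gripper":1},{"offset":[0,0,30],"rotation":[0,0,0],"gripper":1},{"offset":[0,0,0],"rotation":[0,0,0],"gripper":1}]'

```text
time_s: 14.1
eef_pos: [0.4673, 0.0286, 0.0543]
eef_rot: [[0.131, 0.991, -0.01], [0.991, -0.131, -0.0], [-0.002, -0.01, -1.0]]
force: [-1.2, 0.0, -1.2]
width: 0.998
grip_force: 0.0
```

```bash
python3 - <<'E'
from h import *
plan((.4706,.0297,.0125,-7.5))
E
```

```text
now [0.4673 0.0286 0.0543] t 14.1 w 0.998 F [-1.2  0.  -1.2] grip 0.0
rot [-0.55  0.09 -0.03] n 0.1 off [ 1.6  3.2 41.8] n 1.0
```

carry_out --deltas '[{"offset":[0,0,14],"rotation":[0,0,0],"gripper":1},{"offset":[0,0,0],"rotation":[0,0,0],"gripper":1},{"offset":[0,0,0],"rotation":[0,0,0],"gripper":1},{"offset":[0,0,0],"rotation":[0,0,0],"gripper":1}]'

```text
time_s: 14.43
eef_pos: [0.4714, 0.0291, 0.0489]
eef_rot: [[0.131, 0.991, 0.001], [0.991, -0.131, -0.0], [0.0, 0.001, -1.0]]
force: [0.2, -0.1, 0.2]
width: 1.0
grip_force: 0.0
```

```bash
python3 - <<'E'
from h import *
plan((.4706,.0297,.0125,-7.5))
E
```

```text
now [0.4714 0.0291 0.0489] t 14.43 w 1.0 F [ 0.2 -0.1  0.2] grip 0.0
rot [ 0.07 -0.01 -0.01] n 0.0 off [ 0.5 -0.9 36.4] n 0.9
```

carry_out --deltas '[{"offset":[0.5,-0.9,16],"rotation":[0,0,0],"gripper":1},{"offset":[0,0,12],"rotation":[0,0,0],"gripper":1},{"offset":[0,0,8],"rotation":[0,0,0],"gripper":0.9},{"offset":[0,0,0],"rotation":[0,0,0],"gripper":0.8},{"offset":[0,0,0],"rotation":[0,0,0],"gripper":0.5},{"offset":[0,0,0],"rotation":[0,0,0],"gripper":0.5},{"offset":[0,0,0],"rotation":[0,0,0],"gripper":0.5},{"offset":[0,0,0],"rotation":[0,0,0],"gripper":0.5},{"offset":[0,0,0],"rotation":[0,0,0],"gripper":0.5}]'

```text
time_s: 15.18
eef_pos: [0.4704, 0.03, 0.0122]
eef_rot: [[0.13, 0.991, 0.001], [0.991, -0.13, 0.0], [0.0, 0.001, -1.0]]
force: [-0.6, -0.2, 3.8]
width: 0.615
grip_force: 15.0
```

```bash
python3 - <<'E'
from h import *
plan((.4706,.0297,.08,-7.5),(.6354,.0896,.08,-7.5))
E
```

```text
now [0.4704 0.03   0.0122] t 15.18 w 0.615 F [-0.6 -0.2  3.8] grip 15.00088781118393
rot [ 0.05 -0.01  0.01] n 0.0 off [ -0.2   0.2 -67.8] n 1.6
rot [0. 0. 0.] n 0.0 off [ 80.9 155.6   0. ] n 4.2
```

carry_out --deltas '[{"offset":[0,0,-10],"rotation":[0,0,0],"gripper":0.5},{"offset":[0,0,-25],"rotation":[0,0,0],"gripper":0.5},{"offset":[0,0,-28],"rotation":[0,0,0],"gripper":0.5},{"offset":[0,0,-15],"rotation":[0,0,0],"gripper":0.5},{"offset":[6,11.5,0],"rotation":[0,0,0],"gripper":0.5},{"offset":[12,23,0],"rotation":[0,0,0],"gripper":0.5},{"offset":[16,31,0],"rotation":[0,0,0],"gripper":0.5},{"offset":[16,31,0],"rotation":[0,0,0],"gripper":0.5},{"offset":[14,27,0],"rotation":[0,0,0],"gripper":0.5},{"offset":[10,19,0],"rotation":[0,0,0],"gripper":0.5},{"offset":[5,10,0],"rotation":[0,0,0],"gripper":0.5},{"offset":[2,3,0],"rotation":[0,0,0],"gripper":0.5},{"offset":[0,0,20],"rotation":[0,0,0],"gripper":0.5},{"offset":[0,0,20],"rotation":[0,0,0],"gripper":0.5},{"offset":[0,0,0],"rotation":[0,0,0],"gripper":0.5},{"offset":[0,0,0],"rotation":[0,0,0],"gripper":0.5},{"offset":[0,0,0],"rotation":[0,0,0],"gripper":0.5}]'

```text
time_s: 16.6
eef_pos: [0.6348, 0.0898, 0.0512]
eef_rot: [[0.131, 0.991, 0.001], [0.991, -0.131, 0.0], [0.0, 0.001, -1.0]]
force: [0.8, 0.9, -1.0]
width: 0.616
grip_force: 15.0
```

```bash
python3 - <<'E'
from h import *
plan((.6354,.0896,.0242,-7.5))
E
```

```text
now [0.6348 0.0898 0.0512] t 16.6 w 0.616 F [ 0.8  0.9 -1. ] grip 14.999757260084152
rot [ 0.06 -0.01 -0.  ] n 0.0 off [-0.1  0.6 27. ] n 0.6
```

carry_out --deltas '[{"offset":[0,0.6,10],"rotation":[0,0,0],"gripper":0.5},{"offset":[0,0,7],"rotation":[0,0,0],"gripper":0.5},{"offset":[0,0,5],"rotation":[0,0,0],"gripper":0.5},{"offset":[0,0,3],"rotation":[0,0,0],"gripper":0.5},{"offset":[0,0,1.5],"rotation":[0,0,0],"gripper":0.5},{"offset":[0,0,1],"rotation":[0,0,0],"gripper":0.5},{"offset":[0,0,0],"rotation":[0,0,0],"gripper":0.5},{"offset":[0,0,0],"rotation":[0,0,0],"gripper":0.5}]'

```text
time_s: 17.27
eef_pos: [0.6354, 0.09, 0.0233]
eef_rot: [[0.13, 0.991, 0.0], [0.991, -0.13, 0.0], [0.0, 0.0, -1.0]]
force: [-6.9, -0.1, 12.5]
width: 0.619
grip_force: 15.0
```

carry_out --deltas '[{"offset":[0,0,-0.5],"rotation":[0,0,0],"gripper":0.5},{"offset":[0,0,0],"rotation":[0,0,0],"gripper":0.7},{"offset":[0,0,0],"rotation":[0,0,0],"gripper":1},{"offset":[0,0,0],"rotation":[0,0,0],"gripper":1},{"offset":[0,0,0],"rotation":[0,0,0],"gripper":1},{"offset":[0,0,-10],"rotation":[0,0,0],"gripper":1},{"offset":[0,0,-25],"rotation":[0,0,0],"gripper":1},{"offset":[0,0,-35],"rotation":[0,0,0],"gripper":1},{"offset":[0,0,-38],"rotation":[0,0,0],"gripper":1},{"offset":[0,0,-38],"rotation":[0,0,0],"gripper":1},{"offset":[0,0,-30],"rotation":[0,0,0],"gripper":1},{"offset":[0,0,-16],"rotation":[0,0,0],"gripper":1},{"offset":[0,0,0],"rotation":[0,0,0],"gripper":0.5},{"offset":[0,0,0],"rotation":[0,0,0],"gripper":0}]'

```text
time_s: 18.43
eef_pos: [0.6356, 0.0899, 0.2158]
eef_rot: [[0.13, 0.991, 0.002], [0.991, -0.13, 0.0], [0.0, 0.002, -1.0]]
force: [-0.4, -0.5, -0.8]
width: 0.906
grip_force: 0.0
```

```bash
python3 - <<'E'
from h import *
g=snap('wrist','w5.png')
cv2.imwrite('pics/crop4.png',cv2.resize(g['pixels'][120:260,250:390],(560,560),interpolation=3))
plan((.5649,-.0609,.215,-7.5),(.5649,-.0609,.062,-7.5))
E
```

```text
now [0.6352 0.0899 0.2142] t 18.48 w 0.864 F [ 0.2 -0.  -1.5] grip 0.0
rot [-0.02  0.01  0.01] n 0.0 off [-158.7  -50.    -0.8] n 4.0
rot [0. 0. 0.] n 0.0 off [  0.   0. 153.] n 3.7
```

View pics/crop4.png

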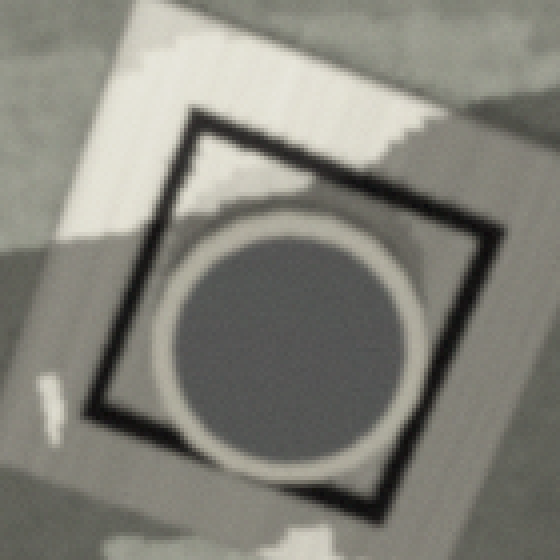

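The crop shows the round dish in the stand rim: circle x 152–428, y 208–482; rim corners (190,108), (504,231), (379,522), (83,412).

```bash
python3 - <<'E'
from h import *
f=lambda u,v,z:ray('w5',250+(u+.5)/4-.5,120+(v+.5)/4-.5,z)[:2]
c=np.mean([f(*q,.017) for q in((190,108),(504,231),(379,522),(83,412))],0)
a,b,t,d=f(152,345,.038),f(428,345,.038),f(290,208,.038),f(290,482,.038)
m=np.r_[[(a+b+t+d)/4]][0];print('rim',c,'dish',m,np.linalg.norm(a-b),np.linalg.norm(t-d),'diff mm',(m-c)*1000)
u=np.array([np.cos(np.radians(-28)),np.sin(np.radians(-28))]);print('in rim axes',(m-c)@u*1e3,(m-c)@np.array([-u[1],u[0]])*1e3)
E
```

```text
rim [0.63593688 0.09164995] dish [0.63609005 0.09132707] 0.05661612721140104 0.0576818115189997 diff mm [ 0.15317232 -0.32287718]
in rim axes 0.28682478810309253 -0.21317357650016538
```

carry_out --deltas '[{"offset":[-14,-4.4,0],"rotation":[0,0,0],"gripper":0},{"offset":[-28,-8.8,0],"rotation":[0,0,0],"gripper":0},{"offset":[-34,-10.7,0],"rotation":[0,0,0],"gripper":0},{"offset":[-34,-10.7,0],"rotation":[0,0,0],"gripper":0},{"offset":[-28,-8.8,0],"rotation":[0,0,0],"gripper":0},{"offset":[-14,-4.4,0],"rotation":[0,0,0],"gripper":0},{"offset":[-6,-2,0],"rotation":[0,0,0],"gripper":0},{"offset":[0,0,15],"rotation":[0,0,0],"gripper":0},{"offset":[0,0,30],"rotation":[0,0,0],"gripper":0},{"offset":[0,0,36],"rotation":[0,0,0],"gripper":0},{"offset":[0,0,36],"rotation":[0,0,0],"gripper":0},{"offset":[0,0,24],"rotation":[0,0,0],"gripper":0},{"offset":[0,0,8],"rotation":[0,0,0],"gripper":0},{"offset":[0,0,0],"rotation":[0,0,0],"gripper":0},{"offset":[0,0,0],"rotation":[0,0,0],"gripper":0}]'

```text
time_s: 19.73
eef_pos: [0.5658, -0.0597, 0.0661]
eef_rot: [[0.13, 0.992, -0.0], [0.992, -0.13, 0.0], [0.0, -0.0, -1.0]]
force: [1.1, -0.3, 1.1]
width: 0.006
grip_force: 0.0
```

```bash
python3 - <<'E'
from h import *
plan((.5649,-.0609,.062,-7.5),(.559+.1305*(.0125-.165),-.1055+.9914*(.0125-.165),.062,-7.5))
E
```

```text
now [ 0.5658 -0.0597  0.0661] t 19.73 w 0.006 F [ 1.1 -0.3  1.1] grip 0.0
rot [-0.   -0.01  0.05] n 0.0 off [-1.4 -0.8  4.1] n 0.1
rot [0. 0. 0.] n 0.0 off [-197.5   -0.     0. ] n 4.7
```

carry_out --deltas '[{"offset":[-12,-0.8,0],"rotation":[0,0,0],"gripper":0},{"offset":[-10,0,0],"rotation":[0,0,0],"gripper":0},{"offset":[-5,0,0],"rotation":[0,0,0],"gripper":0},{"offset":[-3,0,0],"rotation":[0,0,0],"gripper":0},{"offset":[-3,0,0],"rotation":[0,0,0],"gripper":0},{"offset":[-3,0,0],"rotation":[0,0,0],"gripper":0},{"offset":[-4,0,0],"rotation":[0,0,0],"gripper":0},{"offset":[-5,0,0],"rotation":[0,0,0],"gripper":0},{"offset":[-6,0,0],"rotation":[0,0,0],"gripper":0},{"offset":[-7,0,0],"rotation":[0,0,0],"gripper":0},{"offset":[-8,0,0],"rotation":[0,0,0],"gripper":0},{"offset":[-8,0,0],"rotation":[0,0,0],"gripper":0},{"offset":[-8,0,0],"rotation":[0,0,0],"gripper":0},{"offset":[-8,0,0],"rotation":[0,0,0],"gripper":0},{"offset":[-8,0,0],"rotation":[0,0,0],"gripper":0},{"offset":[-8,0,0],"rotation":[0,0,0],"gripper":0},{"offset":[-8,0,0],"rotation":[0,0,0],"gripper":0},{"offset":[-8,0,0],"rotation":[0,0,0],"gripper":0},{"offset":[-8,0,0],"rotation":[0,0,0],"gripper":0},{"offset":[-8,0,0],"rotation":[0,0,0],"gripper":0}]'

```text
time_s: 21.4
eef_pos: [0.5464, -0.1977, 0.0655]
eef_rot: [[0.13, 0.991, -0.0], [0.991, -0.13, 0.0], [0.0, -0.0, -1.0]]
force: [-1.1, 2.7, -0.5]
width: 0.008
grip_force: 1.4
```

carry_out --deltas '[{"offset":[-8,0,0],"rotation":[0,0,0],"gripper":0},{"offset":[-8,0,0],"rotation":[0,0,0],"gripper":0},{"offset":[-8,0,0],"rotation":[0,0,0],"gripper":0},{"offset":[-7,0,0],"rotation":[0,0,0],"gripper":0},{"offset":[-6,0,0],"rotation":[0,0,0],"gripper":0},{"offset":[-4,0,0],"rotation":[0,0,0],"gripper":0},{"offset":[-3,0,0],"rotation":[0,0,0],"gripper":0},{"offset":[-2,0,0],"rotation":[0,0,0],"gripper":0},{"offset":[0,0,0],"rotation":[0,0,0],"gripper":0}]'

```text
time_s: 22.15
eef_pos: [0.5407, -0.243, 0.0658]
eef_rot: [[0.131, 0.991, 0.0], [0.991, -0.131, -0.0], [-0.0, 0.0, -1.0]]
force: [-0.2, 1.0, 0.9]
width: 0.006
grip_force: 0.0
```

```bash
python3 - <<'E'
from h import *
plan((.559+.1305*(.0125-.165),-.1055+.9914*(.0125-.165),.066,-7.5))
E
```

```text
now [ 0.5407 -0.243   0.0658] t 22.15 w 0.006 F [-0.2  1.   0.9] grip 0.0
rot [0.02 0.02 0.  ] n 0.0 off [-13.8   0.2  -0.2] n 0.3
```

carry_out --deltas '[{"offset":[-3,0,0],"rotation":[0,0,0],"gripper":0},{"offset":[-3,0,0],"rotation":[0,0,0],"gripper":0},{"offset":[-2,0,0],"rotation":[0,0,0],"gripper":0},{"offset":[-2,0,0],"rotation":[0,0,0],"gripper":0},{"offset":[-1,0,0],"rotation":[0,0,0],"gripper":0},{"offset":[0,0,0],"rotation":[0,0,0],"gripper":0}]'

```text
time_s: 22.65
eef_pos: [0.5392, -0.2538, 0.0657]
eef_rot: [[0.13, 0.991, 0.0], [0.991, -0.13, -0.0], [-0.0, 0.0, -1.0]]
force: [-0.2, 0.3, 0.1]
width: 0.008
grip_force: 0.1
```

carry_out --deltas '[{"offset":[-1,0,0],"rotation":[0,0,0],"gripper":0},{"offset":[-1,0,0],"rotation":[0,0,0],"gripper":0},{"offset":[0,0,0],"rotation":[0,0,0],"gripper":0}]'

```text
time_s: 22.9
eef_pos: [0.5391, -0.2551, 0.0657]
eef_rot: [[0.13, 0.991, 0.0], [0.991, -0.13, 0.001], [0.001, 0.0, -1.0]]
force: [-0.4, 5.1, 1.5]
width: 0.005
grip_force: 2.6
```

carry_out --deltas '[{"offset":[-1,0,0],"rotation":[0,0,0],"gripper":0},{"offset":[0,0,0],"rotation":[0,0,0],"gripper":0},{"offset":[0,0,0],"rotation":[0,0,0],"gripper":0}]'

```text
time_s: 23.15
eef_pos: [0.539, -0.2552, 0.0657]
eef_rot: [[0.13, 0.992, 0.0], [0.992, -0.13, 0.002], [0.002, -0.0, -1.0]]
force: [1.6, 12.3, 2.8]
width: 0.001
grip_force: 6.1
```

carry_out --deltas '[{"offset":[-1,0,0],"rotation":[0,0,0],"gripper":0},{"offset":[0,0,0],"rotation":[0,0,0],"gripper":0},{"offset":[0,0,0],"rotation":[0,0,0],"gripper":0}]'

```text
time_s: 23.4
eef_pos: [0.539, -0.2553, 0.0657]
eef_rot: [[0.13, 0.992, 0.0], [0.992, -0.13, 0.004], [0.004, -0.0, -1.0]]
force: [0.9, 19.0, 5.6]
width: 0.004
grip_force: 9.8
```

The tray is against its hard stop. I back off, lift and check.

carry_out --deltas '[{"offset":[3,0,0],"rotation":[0,0,0],"gripper":0},{"offset":[10,0,0],"rotation":[0,0,0],"gripper":0},{"offset":[25,0,0],"rotation":[0,0,0],"gripper":0},{"offset":[30,0,0],"rotation":[0,0,0],"gripper":0},{"offset":[15,0,-15],"rotation":[0,0,0],"gripper":0},{"offset":[0,0,-35],"rotation":[0,0,0],"gripper":0},{"offset":[0,0,-38],"rotation":[0,0,0],"gripper":0},{"offset":[0,0,-38],"rotation":[0,0,0],"gripper":0},{"offset":[0,0,-30],"rotation":[0,0,0],"gripper":0},{"offset":[0,0,-10],"rotation":[0,0,0],"gripper":0},{"offset":[0,0,0],"rotation":[0,0,0],"gripper":0},{"offset":[0,0,0],"rotation":[0,0,0],"gripper":0}]'

```text
time_s: 24.4
eef_pos: [0.5494, -0.175, 0.231]
eef_rot: [[0.13, 0.991, -0.0], [0.991, -0.13, -0.0], [-0.0, -0.0, -1.0]]
force: [-0.0, 0.1, -0.6]
width: 0.001
grip_force: 0.0
```

```bash
python3 - <<'E'
from h import *
a=snap('scene','s9.png')['pixels'][110:390,40:600];b=snap('wrist','w9.png')['pixels']
cv2.imwrite('pics/fin.png',np.vstack([cv2.resize(a,(600,300)),cv2.resize(b,(600,300))]))
plan()
E
```

```text
now [ 0.549  -0.1749  0.2295] t 24.5 w 0.001 F [-0.3  0.5  0.4] grip 0.0
```

View pics/fin.png

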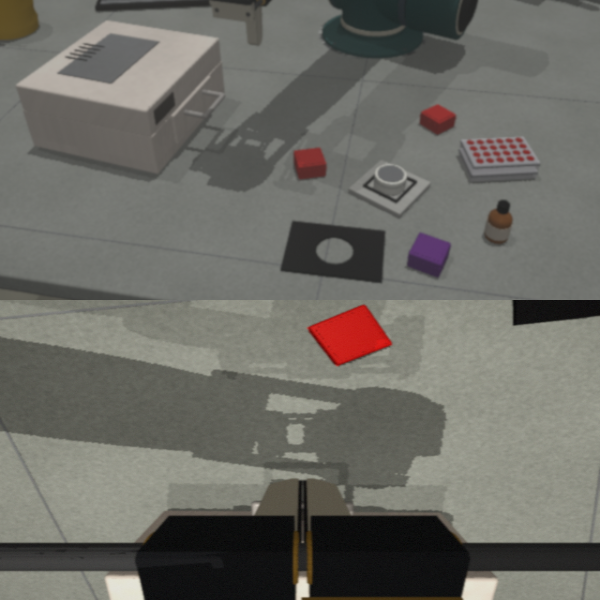

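The tray panel is flush with the imager (around (195,100)), the round dish sits in the stand pocket (390,180), and the bystanders are unmoved.

```bash
python3 -c "
from h import *
print(finish_job())"
```

```text
the job is handed in; nothing more can be done
None
```

I swapped the dishes and handed the job in at about 24.5 s: the round dish is in the stand pocket and the square dish is in the imager's tray, which is pushed against its stop; no verdict came back.

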